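# Clear the soap packaging off the bathroom ledge

### The job

New soaps have been unpacked on the bathroom ledge: throw the three empty pieces of packaging (the soap carton, the roll core and the cardboard channel) into the blue waste bin, and set the two lavender soaps gently down, flat side down, in the bamboo tray, one soap to a well, any wells you like. Leave the swab canister, the soap dish and the tumbler standing where they are.

Things in the scene. Friction and masses are not known exactly. Their poses are not given: they have to be found in the camera images.
- carton: Empty soap carton, packaging to throw away: white card with a blue-green band, lying flat, open at its +x end, 85 mm long (its x), 58 mm wide (y), 30 mm high (z), about 30 g. Starts anywhere among the crowded things on the worktop, any yaw. Origin: centre of its underside.
- core: Empty cardboard roll core, to throw away: stiff brown tube pressed slightly oval with eight flat faces, lying on a flat face, 95 mm long (its x, the tube axis), 46 mm wide (y), 36 mm high (z), about 25 g; it does not roll by itself. Starts anywhere among the crowded things on the worktop, any yaw. Origin: centre of its underside.
- channel: Cardboard packing channel, to throw away: stiff brown U profile, open side up, 100 mm long (its x), 42 mm wide (y), 28 mm high (z), walls 4 mm, about 30 g. Starts anywhere among the crowded things on the worktop, any yaw. Origin: centre of its underside.
- soap_a: Lavender-coloured round soap cake, 60 mm diameter, 50 mm tall, about 120 g; side vertical from 8 to 40 mm up, flat underside 50 mm across, so it does not roll while upright. Stands upright at the start, any yaw, anywhere among the crowded things. Origin: centre of its underside, z up. The two soaps are alike.
- soap_b: Lavender-coloured round soap cake, 60 mm diameter, 50 mm tall, about 120 g; side vertical from 8 to 40 mm up, flat underside 50 mm across, so it does not roll while upright. Stands upright at the start, any yaw, anywhere among the crowded things. Origin: centre of its underside, z up. The two soaps are alike.
- canister: Closed frosted swab canister with a white lid, bystander: upright cylinder 76 mm diameter, 110 mm tall, loose, 300 g. Anywhere among the crowded things. Origin: centre of its underside.
- dish: Empty dark grey ceramic soap dish, bystander: round, 88 mm diameter at the rim, 24 mm high, loose, 250 g. Anywhere among the crowded things. Origin: centre of its underside.
- tumbler: Blue ceramic tooth tumbler, open top, bystander: 70 mm diameter, 90 mm tall, loose, 250 g. Anywhere among the crowded things. Origin: centre of its underside.
- bin: Blue plastic waste bin, open top, fixed: outside 170 x 170 mm, 130 mm high, walls and floor 4 mm. Stands to the left or to the right of the crowded things, the tray on the other side. Origin: centre of its underside, z up, x and y square to its walls.
- tray: Bamboo tray, fixed: 252 mm long (its x), 88 mm wide (y), rim and dividers 16 mm high, floor 5 mm thick, walls 6 mm; three square wells in a row along its x, each 76 x 76 mm inside, 82 mm from centre to centre, all empty at the start. Stands on the other side from the bin. Origin: centre of its underside.
- well0 (a point): Centre of the floor of the tray's well at the -x end of the tray (5 mm above the worktop); axes as the tray's.
- well1 (a point): Centre of the floor of the tray's well in the middle of the tray (5 mm above the worktop); axes as the tray's.
- well2 (a point): Centre of the floor of the tray's well at the +x end of the tray (5 mm above the worktop); axes as the tray's.
There are look-alikes about, which are no part of the job. What is shaped like the channel but red is not meant. Leave any orange look-alike of the core alone.

How it is judged:
By the outcome, as a careful person would: the job done as asked, in the order asked, and still so for the second after the job is handed in, with the robot touching nothing.
It also fails if it takes over 72 s, if anything falls off the work surface, if the arm or the gripper's body presses on something with over 40 N, if the wrist force passes 120 N, or if a joint passes its speed limit or range.

### The arm

A 6-joint arm with a two-finger parallel gripper is mounted at the origin on the work surface. World frame = base frame: x ahead of the robot, y to its left, z up, the work surface at z = 0. Lengths are in m, angles in rad, forces in N, time in s.
With the tool pointing down it reaches from about 0.225 to 0.725 m from the base axis. Payload 3.1 kg.
Tool frame: the origin (TCP) lies on the centre line of the jaws, within the pads' length; the fingertips stand 14 mm ahead of it and the grasp point (between the pads) lies 5 mm behind it; z points along the fingers, y is the direction in which the jaws open and shut (so a half turn about z gives the same grasp; the last joint's range is limited). The gripper opens to 85 mm and grips with 20 to 120 N. Pads are 22 mm wide; open, the fingers measure 114 mm over their backs; the gripper's body (76 mm by 85 mm) begins 54 mm behind the grasp point. The pads swing forward as they close: fully open they stand 13 mm farther back than shut.
Start: joints at [1.148, 0.048, 0.099, 1.622, 0, 1.443], TCP at [0.153, 0.502, 0.245] pointing down, gripper open.
Joint ranges: [-2.91, 2.91], [-0.99, 1.94], [-1.21, 1.42], [-2.12, 2.29], [-1.49, 1.47], [-3.14, 3.14]. Speed limits (rad/s): [2.79, 2.79, 3.14, 3.14, 3.14, 3.14].

### API

Orientations are given as a 3x3 rotation matrix whose columns are the frame's x, y, z axes.
In Python, from station import robot, cams gives the robot as it stands. The module is installed in compiled form; this text tells all that it offers.
- The arm moves only by the shell command python3 -m creep 'ROWS' [FORCE]. ROWS is JSON, a list of rows, each a list of 3 entries, a list of its own where there are three numbers: the turn, a rotation vector about the tool's x, y, z normalised to -1 to 1, where 1 is 30 degrees, then the shift along the tool's x, y, z normalised to -1 to 1, where 1 is 0.15 m, then the opening, from 0 (shut) to 1 (fully open). A call has exactly 10 rows; each row is the pose to reach, as a shift and turn from the pose commanded when the call began, along the tool's axes at that moment; what a row does not reach only later rows make up. A row lasts 1/8 s, in which the tool goes at most 62.5 mm and 10.7 degrees, less where a joint would pass 70% of its speed; a pose out of reach is approached as far as the arm can. A call with a number of a shift or a turn outside -1 to 1 is refused whole. A call with a gripper value outside its range is refused whole. The fingers move at their own pace and stop on an object; FORCE is the grip in N (left out, the last holds). Time passes only in rows, so rows that repeat a pose let the fingers close, or fill a call up. It gives the time, the measured TCP pose, the force and the opening at its end, in the units of the state.
- robot.read_state(): the state, without advancing time (a new reading comes with each control period).
- cams.camera(name): name is "side" or "top" or "wrist"; returns a dict with "image" (384x512x3 uint8, red, green, blue), "depth" (384x512 float32, m along the optical axis (not along the pixel's ray), 0 where there is no reading), "K" (3x3 intrinsics, pixels), "cam_to_world" (4x4, takes a point from camera to world coordinates). Camera axes: x right, y down, z forward; pixel columns grow to the right and rows downward; lengths in m; the calibration is good to about 2 mm. A picture is of the moment at which its call begins.
- robot.sign_off(): hands the job in, once; it reports no verdict.
Trained networks look in the newest picture that a camera, given by its name, has taken for a name from the list of things; names that differ only in an ending like _2 or _b are one class to them, and where a whole thing is asked for, a point or a joint stands for the part that bears it (a point fixed in the world has none). Each returns a list of dicts, best first, with "conf" (0 to 1); they miss things now and then, are a little off and sometimes report something else, mostly with a low value. They report only what shows in the picture. A call takes as long as a camera call. They do not tell look-alikes from the thing itself.
- cams.boxes_of(camera, target): "location" ([column, row] in pixels, amid what is visible of it).
- cams.silhouettes(camera, target): "region" (384x512 bool, what is visible of it) and "location" ([column, row] in pixels, amid what is visible of it).
- cams.landmark_of(camera, target): "location" ([column, row] in pixels: a listed point, or the origin of a listed thing).
The state is a dict: "t": time; "joint_positions": joint angles; "dq": joint speeds; "joint_torque": joint torques, N m; "position": TCP position; "tool_rot": TCP orientation; "contact_force": force on the tool from outside, world axes, zero at the start; "moment": the same for the moment, N m; "grip_width": finger opening in m.
Only numpy, scipy, OpenCV 4.12 (cv2) and the standard library are available. Lean on these libraries where they do the work, as an engineer would, in place of code of your own. Each camera call takes 0.05 s, during which the arm holds its last target. There are 200 camera calls.

## Working session

There is one attempt and no reset: what is moved stays moved. The work goes in short steps, Python scripts to look and compute and a shell command to move; the robot and the scene stay as the last step left them, time stands still between calls to the robot, and variables do not carry over. Pictures are saved under pics/ and viewed, about 8 in all and at most 12, crops included, and the job is handed in when it is done.

```bash
mkdir -p pics; cat > h.py <<'E'
import numpy as np, cv2
from station import robot, cams
def pts(c):
    d=c["depth"];K=c["K"];v,u=np.mgrid[:384,:512]
    P=np.stack([(u-K[0,2])/K[0,0]*d,(v-K[1,2])/K[1,1]*d,d],-1)
    W=P@c["cam_to_world"][:3,:3].T+c["cam_to_world"][:3,3]
    W[d<=0]=np.nan
    return W
def save(img,n): cv2.imwrite("pics/"+n+".png",cv2.cvtColor(img,cv2.COLOR_RGB2BGR))
E
cat > a.py <<'E'
from h import *
s=robot.read_state();print(s["t"],s["position"].round(3) if hasattr(s["position"],'round') else s["position"],s["tool_rot"],s["grip_width"])
c=cams.camera("top");W=pts(c);save(c["image"],"top0");np.savez("top0",W=W,im=c["image"])
c2=cams.camera("side");save(c2["image"],"side0")
print(c["cam_to_world"].round(2))
for n in ["carton","core","channel","soap_a","canister","dish","tumbler","bin","tray"]:
    for r in cams.silhouettes("top",n):
        p=W[r["region"]];p=p[~np.isnan(p[:,0])]
        zt=np.percentile(p[:,2],90);q=p[p[:,2]>zt-.012][:,:2].astype(np.float32)
        (cx,cy),(w,h),a=cv2.minAreaRect(q)
        print(n,round(r["conf"],2),np.round(r["location"]),"ztop",zt.round(3),"rect",np.round([cx,cy,w,h],3),round(a,1),"rgb",c["image"][r["region"]].mean(0).round())
E
python3 a.py; python3 -c "
import cv2,numpy as np
a=cv2.imread('pics/top0.png');cv2.imwrite('pics/v1.png',cv2.resize(a,(800,600)))"
```

```text
0.0 [0.152 0.502 0.244] [[-9.56876650e-01  2.90492871e-01 -9.83909837e-04]
 [ 2.90494379e-01  9.56874176e-01 -2.19689361e-03]
 [ 3.03295983e-04 -2.38797648e-03 -9.99997103e-01]] 0.08521038580279769
[[-0.02 -1.    0.06  0.47]
 [-1.    0.02  0.03 -0.01]
 [-0.03 -0.05 -1.    1.17]
 [ 0.    0.    0.    1.  ]]
carton 0.67 [283. 169.] ztop 0.034 rect [ 0.579 -0.054  0.058  0.085] 12.1 rgb [124. 128. 122.]
core 0.7 [197. 132.] ztop 0.038 rect [0.696 0.177 0.095 0.045] 47.4 rgb [141.  71.  34.]
core 0.57 [240. 214.] ztop 0.038 rect [0.462 0.072 0.045 0.094] 32.8 rgb [109.  82.  58.]
channel 0.87 [336. 172.] ztop 0.029 rect [ 0.575 -0.19   0.042  0.095] 72.5 rgb [112.  85.  61.]
channel 0.56 [304. 123.] ztop 0.028 rect [ 0.705 -0.107  0.094  0.043] 17.6 rgb [119.  41.  38.]
soap_a 0.91 [342. 220.] ztop 0.053 rect [ 0.44  -0.202  0.055  0.052] 89.0 rgb [ 96.  74. 104.]
soap_a 0.65 [196. 178.] ztop 0.052 rect [0.567 0.181 0.059 0.056] 87.3 rgb [ 93.  72. 101.]
soap_a 0.44 [413. 198.] ztop 0.125 rect [ 0.494 -0.372  0.17   0.173] 2.2 rgb [30. 47. 82.]
canister 0.97 [200. 226.] ztop 0.113 rect [0.442 0.183 0.073 0.074] 88.5 rgb [135. 131. 117.]
dish 0.59 [242. 172.] ztop 0.025 rect [0.568 0.054 0.081 0.082] 43.9 rgb [73. 71. 69.]
tumbler 0.83 [288. 220.] ztop 0.091 rect [ 0.451 -0.058  0.065  0.065] 88.8 rgb [53. 66. 80.]
bin 0.65 [417. 199.] ztop 0.126 rect [ 0.494 -0.372  0.17   0.173] 2.1 rgb [31. 48. 83.]
tray 0.69 [133. 195.] ztop 0.017 rect [0.525 0.356 0.09  0.252] 86.5 rgb [128.  99.  62.]
tray 0.69 [334. 171.] ztop 0.029 rect [ 0.575 -0.19   0.042  0.096] 71.9 rgb [111.  84.  60.]
```

View pics/v1.png

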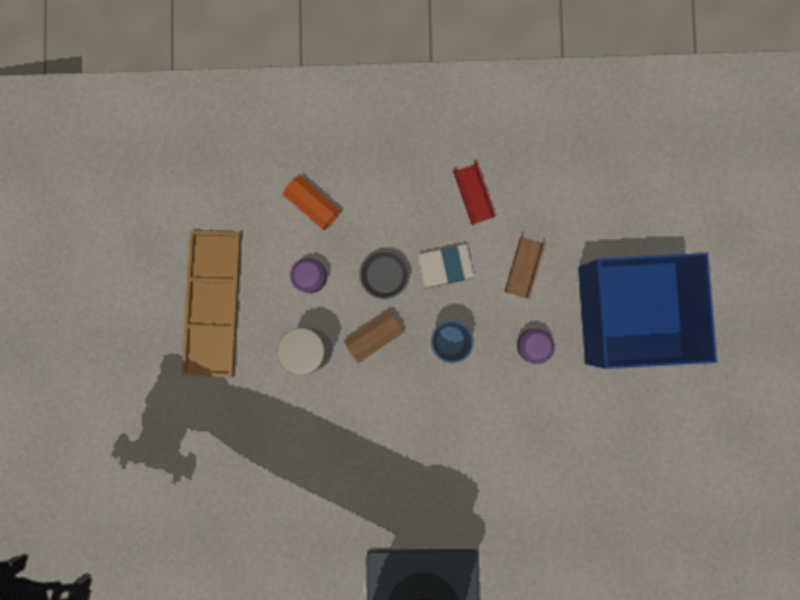

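Picture 1 (800×600) shows the bin on the right at about (650,310) and the tray on the left at (212,303). The brown core is at (375,335), the carton at (446,265), the brown channel at (525,265), and the soaps at (308,275) and (535,345). The orange and red look-alikes sit at the back, at (312,202) and (475,192).

```bash
cat > plan.py <<'E'
# python3 plan.py x,y,z,yawdeg ...  -> per call: turn-z and shift (normalised) from the pose then commanded
import sys; from h import *
s=robot.read_state();p=np.array(s["position"]);R=np.array(s["tool_rot"])
yaw=np.degrees(np.arctan2(R[1,1],R[0,1]))
print("t",round(s["t"],2),p.round(3),round(yaw,1),"grip",round(s["grip_width"],4),np.round(s["contact_force"],1))
for a in sys.argv[1:]:
    x,y,z,w=map(float,a.split(","));q=np.array([x,y,z]);dw=(w-yaw+90)%180-90
    for n in range(1,9):
        c=[];pp,yy=p,yaw
        for i in range(n):
            r=np.radians(yy);Y=np.array([np.cos(r),np.sin(r),0]);Z=np.array([0,0,-1.]);X=np.cross(Y,Z)
            d=(q-p)/n; sh=np.array([X@d,Y@d,Z@d])/.15; c.append((round(-dw/n/30,2),sh.round(3).tolist())); yy+=dw/n
        if max(max(abs(k[0]),*map(abs,k[1])) for k in c)<=1: break
    print(a); [print("   turn",k[0],"shift",k[1]) for k in c]
    p,yaw=q,yy
E
python3 plan.py .577,-.054,.13,12 .577,-.054,.02,12
```

```text
t 0.55 [0.153 0.502 0.245] 73.1 grip 0.0852 [-0.3  0.3  0.5]
.577,-.054,.13,12
   turn 0.41 shift [-0.757, -0.545, 0.154]
   turn 0.41 shift [-0.855, -0.373, 0.154]
   turn 0.41 shift [-0.915, -0.183, 0.154]
   turn 0.41 shift [-0.933, 0.015, 0.154]
   turn 0.41 shift [-0.909, 0.212, 0.154]
.577,-.054,.02,12
   turn -0.0 shift [0.0, 0.0, 0.733]
```

```bash
python3 -m creep '[[[0,0,0.1],[-0.19,-0.14,0.04],1],[[0,0,0.2],[-0.42,-0.3,0.08],1],[[0,0,0.3],[-0.65,-0.45,0.12],1],[[0,0,0.41],[-0.757,-0.545,0.154],1],[[0,0,0.41],[-0.757,-0.545,0.154],1],[[0,0,0.41],[-0.757,-0.545,0.154],1],[[0,0,0.41],[-0.757,-0.545,0.154],1],[[0,0,0.41],[-0.757,-0.545,0.154],1],[[0,0,0.41],[-0.757,-0.545,0.154],1],[[0,0,0.41],[-0.757,-0.545,0.154],1]]' 25
python3 plan.py .577,-.054,.13,12 .577,-.054,.02,12
```

```text
t: 1.8
position: [0.2373, 0.3913, 0.2222]
tool_rot: [[-0.873, 0.487, 0.0], [0.487, 0.873, -0.0], [-0.0, -0.0, -1.0]]
contact_force: [0.4, -0.2, -0.3]
grip_width: 0.0854
t 1.8 [0.237 0.391 0.222] 60.8 grip 0.0854 [ 0.4 -0.2 -0.3]
.577,-.054,.13,12
   turn 0.41 shift [-0.856, -0.372, 0.154]
   turn 0.41 shift [-0.915, -0.183, 0.154]
   turn 0.41 shift [-0.933, 0.015, 0.154]
   turn 0.41 shift [-0.909, 0.212, 0.154]
.577,-.054,.02,12
   turn -0.0 shift [0.0, 0.0, 0.733]
```

```bash
python3 -m creep '[[[0,0,0.1],[-0.25,-0.1,0.04],1],[[0,0,0.2],[-0.55,-0.24,0.1],1],[[0,0,0.41],[-0.856,-0.372,0.154],1],[[0,0,0.41],[-0.856,-0.372,0.154],1],[[0,0,0.41],[-0.856,-0.372,0.154],1],[[0,0,0.41],[-0.856,-0.372,0.154],1],[[0,0,0.41],[-0.856,-0.372,0.154],1],[[0,0,0.41],[-0.856,-0.372,0.154],1],[[0,0,0.41],[-0.856,-0.372,0.154],1],[[0,0,0.41],[-0.856,-0.372,0.154],1]]' >/dev/null
python3 -m creep '[[[0,0,0.1],[-0.25,-0.05,0.04],1],[[0,0,0.2],[-0.55,-0.12,0.1],1],[[0,0,0.41],[-0.915,-0.183,0.154],1],[[0,0,0.41],[-0.915,-0.183,0.154],1],[[0,0,0.41],[-0.915,-0.183,0.154],1],[[0,0,0.41],[-0.915,-0.183,0.154],1],[[0,0,0.41],[-0.915,-0.183,0.154],1],[[0,0,0.41],[-0.915,-0.183,0.154],1],[[0,0,0.41],[-0.915,-0.183,0.154],1],[[0,0,0.41],[-0.915,-0.183,0.154],1]]' >/dev/null
python3 -m creep '[[[0,0,0.1],[-0.25,0,0.04],1],[[0,0,0.2],[-0.55,0.01,0.1],1],[[0,0,0.41],[-0.933,0.015,0.154],1],[[0,0,0.41],[-0.933,0.015,0.154],1],[[0,0,0.41],[-0.933,0.015,0.154],1],[[0,0,0.41],[-0.933,0.015,0.154],1],[[0,0,0.41],[-0.933,0.015,0.154],1],[[0,0,0.41],[-0.933,0.015,0.154],1],[[0,0,0.41],[-0.933,0.015,0.154],1],[[0,0,0.41],[-0.933,0.015,0.154],1]]' >/dev/null
python3 -m creep '[[[0,0,0.1],[-0.25,0.06,0.04],1],[[0,0,0.2],[-0.55,0.13,0.1],1],[[0,0,0.41],[-0.909,0.212,0.154],1],[[0,0,0.41],[-0.909,0.212,0.154],1],[[0,0,0.41],[-0.909,0.212,0.154],1],[[0,0,0.41],[-0.909,0.212,0.154],1],[[0,0,0.41],[-0.909,0.212,0.154],1],[[0,0,0.41],[-0.909,0.212,0.154],1],[[0,0,0.41],[-0.909,0.212,0.154],1],[[0,0,0.41],[-0.909,0.212,0.154],1]]' 
python3 plan.py .577,-.054,.02,12
python3 -c "
from h import *
c=cams.camera('wrist');W=pts(c);save(c['image'],'w1')
for n in ['carton','tumbler','dish']:
  for r in cams.silhouettes('wrist',n)[:1]:
    p=W[r['region']];p=p[~np.isnan(p[:,0])];zt=np.percentile(p[:,2],90);print(n,r['conf'],zt,cv2.minAreaRect(p[p[:,2]>zt-.012][:,:2].astype(np.float32)))
"
```

```text
t: 6.8
position: [0.5757, -0.0549, 0.1299]
tool_rot: [[-0.201, 0.98, 0.0], [0.98, 0.201, -0.0], [-0.0, 0.0, -1.0]]
contact_force: [-0.1, -0.4, -0.6]
grip_width: 0.0854
t 6.8 [ 0.576 -0.055  0.13 ] 11.6 grip 0.0854 [-0.1 -0.4 -0.6]
.577,-.054,.02,12
   turn -0.01 shift [0.004, 0.01, 0.733]
carton 0.96 0.030843756007404334 ((0.5802164077758789, -0.05222419276833534), (0.05846434086561203, 0.0857677236199379), 10.970159530639648)
tumbler 0.84 0.08964732357157107 ((0.4520188271999359, -0.05666370689868927), (0.0698026716709137, 0.06855913996696472), 58.218963623046875)
dish 0.73 0.02354934437776666 ((0.5695065259933472, 0.050095148384571075), (0.0861426591873169, 0.07875892519950867), 11.597640991210938)
```

View pics/w1.png

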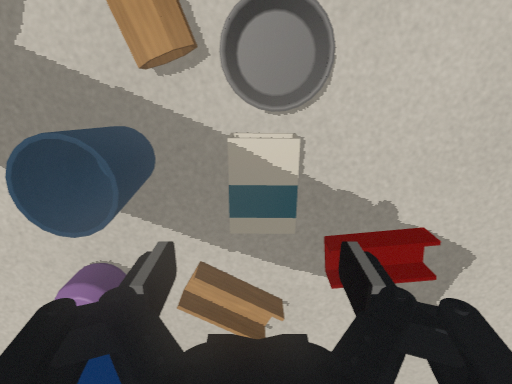

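Picture 2 (wrist) shows the carton between the jaws at (265,185), with the tumbler at (65,185) and the dish at (277,50) clear of the fingers. I'm grasping it now.

```bash
python3 -m creep '[[[0,0,0],[0.008,0.025,0.2],1],[[0,0,0],[0.008,0.025,0.5],1],[[0,0,0],[0.008,0.025,0.72],1],[[0,0,0],[0.008,0.025,0.73],1],[[0,0,0],[0.008,0.025,0.73],0],[[0,0,0],[0.008,0.025,0.73],0],[[0,0,0],[0.008,0.025,0.73],0],[[0,0,0],[0.008,0.025,0.73],0],[[0,0,0],[0.008,0.025,0.73],0],[[0,0,0],[0.008,0.025,0.73],0]]' 25
python3 plan.py .58,-.053,.19,11.6 .52,-.36,.18,30
```

```text
t: 8.25
position: [0.5812, -0.0535, 0.0228]
tool_rot: [[-0.201, 0.98, 0.005], [0.98, 0.201, -0.001], [-0.002, 0.004, -1.0]]
contact_force: [-0.4, -0.4, 6.0]
grip_width: 0.0573
t 8.25 [ 0.581 -0.054  0.023] 11.6 grip 0.0573 [-0.4 -0.4  6. ]
.58,-.053,.19,11.6
   turn 0.0 shift [0.003, -0.003, -0.557]
   turn 0.0 shift [0.003, -0.003, -0.557]
.52,-.36,.18,30
   turn -0.31 shift [-0.962, -0.402, 0.033]
   turn -0.31 shift [-0.886, -0.55, 0.033]
```

```bash
python3 -m creep '[[[0,0,0],[0,0,-0.15],0],[[0,0,0],[0,0,-0.4],0],[[0,0,0],[0,0,-0.75],0],[[0,0,0],[-0.1,-0.04,-1],0],[[0,0,-0.1],[-0.35,-0.15,-1],0],[[0,0,-0.2],[-0.65,-0.3,-1],0],[[0,0,-0.31],[-0.96,-0.4,-1],0],[[0,0,-0.31],[-0.96,-0.4,-1],0],[[0,0,-0.31],[-0.96,-0.4,-1],0],[[0,0,-0.31],[-0.96,-0.4,-1],0]]'
python3 plan.py .52,-.36,.17,30
```

```text
t: 9.5
position: [0.5495, -0.2051, 0.1703]
tool_rot: [[-0.358, 0.934, -0.0], [0.934, 0.358, 0.0], [0.001, -0.0, -1.0]]
contact_force: [-0.2, 0.2, -1.2]
grip_width: 0.0575
t 9.5 [ 0.55  -0.205  0.17 ] 21.0 grip 0.0575 [-0.2  0.2 -1.2]
.52,-.36,.17,30
   turn -0.3 shift [-0.894, -0.554, 0.002]
```

```bash
python3 -m creep '[[[0,0,-0.1],[-0.25,-0.2,0],0],[[0,0,-0.2],[-0.55,-0.4,0],0],[[0,0,-0.3],[-0.8,-0.63,0],0],[[0,0,-0.3],[-0.846,-0.68,0],0],[[0,0,-0.3],[-0.846,-0.68,0],0],[[0,0,-0.3],[-0.846,-0.68,0.2],0],[[0,0,-0.3],[-0.846,-0.68,0.25],0],[[0,0,-0.3],[-0.846,-0.68,0.25],0.85],[[0,0,-0.3],[-0.846,-0.68,0.25],0.85],[[0,0,-0.3],[-0.846,-0.68,0.25],0.85]]'
python3 plan.py .495,-.36,.19,30 .463,.072,.12,33 .463,.072,.025,33
```

```text
t: 10.75
position: [0.5001, -0.3615, 0.1342]
tool_rot: [[-0.499, 0.867, 0.002], [0.867, 0.499, -0.002], [-0.002, 0.001, -1.0]]
contact_force: [0.0, -0.6, -0.3]
grip_width: 0.0725
t 10.75 [ 0.5   -0.361  0.134] 29.9 grip 0.0725 [ 0.  -0.6 -0.3]
.495,-.36,.19,30
   turn -0.0 shift [0.026, -0.025, -0.372]
.463,.072,.12,33
   turn -0.03 shift [0.867, 0.418, 0.156]
   turn -0.03 shift [0.86, 0.433, 0.156]
   turn -0.03 shift [0.852, 0.448, 0.156]
.463,.072,.025,33
   turn -0.0 shift [0.0, 0.0, 0.633]
```

```bash
python3 -m creep '[[[0,0,0],[0.02,-0.02,-0.2],0.85],[[0,0,0],[0.02,-0.02,-0.35],0.85],[[0,0,0],[0.1,0.05,-0.35],0.85],[[0,0,0],[0.3,0.15,-0.35],1],[[0,0,0],[0.6,0.3,-0.35],1],[[0,0,0],[0.893,0.393,-0.35],1],[[0,0,0],[0.893,0.393,-0.35],1],[[0,0,0],[0.893,0.393,-0.35],1],[[0,0,0],[0.893,0.393,-0.35],1],[[0,0,0],[0.893,0.393,-0.35],1]]' >/dev/null
python3 -m creep '[[[0,0,0],[0.25,0.13,0],1],[[0,0,0],[0.55,0.28,0],1],[[0,0,-0.05],[0.86,0.433,0.1],1],[[0,0,-0.05],[0.86,0.433,0.1],1],[[0,0,-0.05],[0.86,0.433,0.1],1],[[0,0,-0.05],[0.86,0.433,0.1],1],[[0,0,-0.05],[0.86,0.433,0.1],1],[[0,0,-0.05],[0.86,0.433,0.1],1],[[0,0,-0.05],[0.86,0.433,0.1],1],[[0,0,-0.05],[0.86,0.433,0.1],1]]' >/dev/null
python3 -m creep '[[[0,0,0],[0.25,0.13,0],1],[[0,0,0],[0.55,0.28,0],1],[[0,0,-0.05],[0.852,0.448,0],1],[[0,0,-0.05],[0.852,0.448,0.1],1],[[0,0,-0.05],[0.852,0.448,0.25],1],[[0,0,-0.05],[0.852,0.448,0.25],1],[[0,0,-0.05],[0.852,0.448,0.25],1],[[0,0,-0.05],[0.852,0.448,0.25],1],[[0,0,-0.05],[0.852,0.448,0.25],1],[[0,0,-0.05],[0.852,0.448,0.25],1]]' >/dev/null
python3 -c "
from h import *
c=cams.camera('wrist');W=pts(c);save(c['image'],'w2')
for r in cams.silhouettes('wrist','core')[:2]:
    p=W[r['region']];p=p[~np.isnan(p[:,0])];zt=np.percentile(p[:,2],90);print(r['conf'],zt,cv2.minAreaRect(p[p[:,2]>zt-.02][:,:2].astype(np.float32)))
"
python3 plan.py .463,.072,.026,33
```

```text
0.96 0.036465912256590904 ((0.4623023271560669, 0.0738765150308609), (0.04600547254085541, 0.09567076712846756), 32.566864013671875)
0.76 0.03587570939673146 ((0.676548182964325, 0.1562943160533905), (0.036367353051900864, 0.04664011672139168), 48.353271484375)
t 14.6 [0.467 0.073 0.133] 32.9 grip 0.0855 [ 0.5 -0.5  0.9]
.463,.072,.026,33
   turn -0.0 shift [0.01, -0.022, 0.714]
```

```bash
python3 -m creep '[[[0,0,0],[0.02,-0.023,0.2],1],[[0,0,0],[0.02,-0.023,0.5],1],[[0,0,0],[0.02,-0.023,0.7],1],[[0,0,0],[0.02,-0.023,0.72],1],[[0,0,0],[0.02,-0.023,0.72],0],[[0,0,0],[0.02,-0.023,0.72],0],[[0,0,0],[0.02,-0.023,0.72],0],[[0,0,0],[0.02,-0.023,0.72],0],[[0,0,0],[0.02,-0.023,0.72],0],[[0,0,0],[0.02,-0.023,0.72],0]]' 25
python3 plan.py .463,.072,.175,33 .49,-.385,.175,33
```

```text
t: 15.85
position: [0.4638, 0.0732, 0.0269]
tool_rot: [[-0.543, 0.84, 0.004], [0.84, 0.543, -0.0], [-0.002, 0.003, -1.0]]
contact_force: [0.3, 0.4, 6.6]
grip_width: 0.0453
t 15.85 [0.464 0.073 0.027] 32.9 grip 0.0453 [0.3 0.4 6.6]
.463,.072,.175,33
   turn -0.0 shift [-0.004, -0.009, -0.987]
.49,-.385,.175,33
   turn -0.0 shift [-0.884, -0.503, 0.0]
   turn -0.0 shift [-0.884, -0.503, 0.0]
   turn -0.0 shift [-0.884, -0.503, 0.0]
```

```bash
python3 -m creep '[[[0,0,0],[0,0,-0.15],0],[[0,0,0],[0,0,-0.4],0],[[0,0,0],[0,0,-0.75],0],[[0,0,0],[-0.1,-0.05,-1],0],[[0,0,0],[-0.35,-0.2,-1],0],[[0,0,0],[-0.65,-0.36,-1],0],[[0,0,0],[-0.884,-0.503,-1],0],[[0,0,0],[-0.884,-0.503,-1],0],[[0,0,0],[-0.884,-0.503,-1],0],[[0,0,0],[-0.884,-0.503,-1],0]]'
python3 -m creep '[[[0,0,0],[-0.2,-0.1,0],0],[[0,0,0],[-0.45,-0.25,0],0],[[0,0,0],[-0.75,-0.42,0],0],[[0,0,0],[-0.884,-0.503,0],0],[[0,0,0],[-0.884,-0.503,0],0],[[0,0,0],[-0.884,-0.503,0],0],[[0,0,0],[-0.884,-0.503,0],0],[[0,0,0],[-0.884,-0.503,0],0],[[0,0,0],[-0.884,-0.503,0],0],[[0,0,0],[-0.884,-0.503,0],0]]' >/dev/null
python3 -m creep '[[[0,0,0],[-0.2,-0.1,0],0],[[0,0,0],[-0.45,-0.25,0],0],[[0,0,0],[-0.75,-0.42,0],0],[[0,0,0],[-0.884,-0.503,0],0],[[0,0,0],[-0.884,-0.503,0.05],0],[[0,0,0],[-0.884,-0.503,0.2],0],[[0,0,0],[-0.884,-0.503,0.2],0],[[0,0,0],[-0.884,-0.503,0.2],0.85],[[0,0,0],[-0.884,-0.503,0.2],0.85],[[0,0,0],[-0.884,-0.503,0.2],0.85]]'
python3 plan.py .49,-.38,.19,33 .577,-.19,.12,72 .577,-.19,.026,72
```

```text
t: 17.1
position: [0.4705, -0.078, 0.1748]
tool_rot: [[-0.545, 0.839, -0.0], [0.839, 0.545, 0.0], [0.0, 0.0, -1.0]]
contact_force: [-0.8, -0.3, -0.3]
grip_width: 0.0448
t: 19.6
position: [0.4885, -0.3838, 0.1459]
tool_rot: [[-0.544, 0.839, 0.001], [0.839, 0.544, -0.001], [-0.002, 0.0, -1.0]]
contact_force: [0.8, 0.4, 0.1]
grip_width: 0.0723
t 19.6 [ 0.488 -0.384  0.146] 32.9 grip 0.0723 [0.8 0.4 0.1]
.49,-.38,.19,33
   turn -0.0 shift [0.016, 0.022, -0.294]
.577,-.19,.12,72
   turn -0.65 shift [0.373, 0.588, 0.233]
   turn -0.65 shift [0.155, 0.679, 0.233]
.577,-.19,.026,72
   turn -0.0 shift [0.0, 0.0, 0.627]
```

```bash
python3 -m creep '[[[0,0,0],[0,0,-0.2],0.85],[[0,0,0],[0.02,0.02,-0.3],0.85],[[0,0,0],[0.05,0.05,-0.3],0.9],[[0,0,-0.2],[0.15,0.25,-0.3],1],[[0,0,-0.4],[0.3,0.45,-0.3],1],[[0,0,-0.65],[0.389,0.61,-0.3],1],[[0,0,-0.65],[0.389,0.61,-0.3],1],[[0,0,-0.65],[0.389,0.61,-0.3],1],[[0,0,-0.65],[0.389,0.61,-0.3],1],[[0,0,-0.65],[0.389,0.61,-0.3],1]]' >/dev/null
python3 -m creep '[[[0,0,-0.2],[0.04,0.2,0],1],[[0,0,-0.4],[0.09,0.4,0],1],[[0,0,-0.65],[0.155,0.68,0],1],[[0,0,-0.65],[0.155,0.68,0.1],1],[[0,0,-0.65],[0.155,0.68,0.35],1],[[0,0,-0.65],[0.155,0.68,0.45],1],[[0,0,-0.65],[0.155,0.68,0.45],1],[[0,0,-0.65],[0.155,0.68,0.45],1],[[0,0,-0.65],[0.155,0.68,0.45],1],[[0,0,-0.65],[0.155,0.68,0.45],1]]' >/dev/null
python3 -c "
from h import *
c=cams.camera('wrist');W=pts(c);save(c['image'],'w3')
for r in cams.silhouettes('wrist','channel')[:2]:
    p=W[r['region']];p=p[~np.isnan(p[:,0])];zt=np.percentile(p[:,2],90);print(r['conf'],zt,cv2.minAreaRect(p[p[:,2]>zt-.04][:,:2].astype(np.float32)))
"
python3 plan.py .577,-.19,.026,72
```

```text
0.88 0.028091401811895324 ((0.6766888499259949, -0.11454834043979645), (0.1917397379875183, 0.04315389692783356), 19.062210083007812)
0.64 0.027935063080136997 ((0.5827588438987732, -0.19033634662628174), (0.04798625037074089, 0.11417281627655029), 72.06415557861328)
t 22.2 [ 0.577 -0.19   0.123] 71.9 grip 0.0854 [ 0.2 -0.6 -0.2]
.577,-.19,.026,72
   turn -0.0 shift [0.002, 0.0, 0.647]
```

View pics/w3.png

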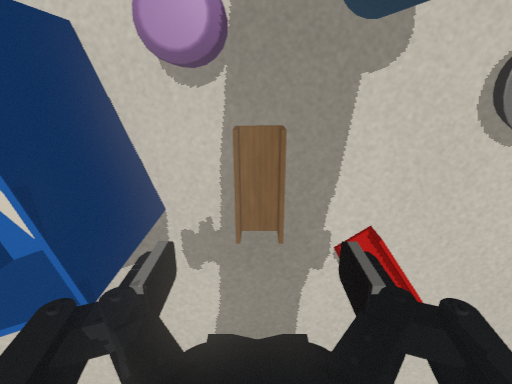

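Picture 3 (wrist) shows the brown channel centred between the jaws at (260,185). The red one at (385,275) is clear of the right finger.

```bash
python3 -m creep '[[[0,0,0],[0.005,0,0.2],1],[[0,0,0],[0.005,0,0.45],1],[[0,0,0],[0.005,0,0.65],1],[[0,0,0],[0.005,0,0.67],1],[[0,0,0],[0.005,0,0.67],0],[[0,0,0],[0.005,0,0.67],0],[[0,0,0],[0.005,0,0.67],0],[[0,0,0],[0.005,0,0.67],0],[[0,0,0],[0.005,0,0.67],0],[[0,0,0],[0.005,0,0.67],0]]' 25
python3 plan.py .577,-.19,.175,72 .495,-.365,.175,72
```

```text
t: 23.45
position: [0.5778, -0.1905, 0.0241]
tool_rot: [[-0.951, 0.31, 0.004], [0.31, 0.951, -0.002], [-0.004, -0.0, -1.0]]
contact_force: [-0.1, 0.3, 5.5]
grip_width: 0.0415
t 23.45 [ 0.578 -0.19   0.024] 71.9 grip 0.0415 [-0.1  0.3  5.5]
.577,-.19,.175,72
   turn -0.0 shift [0.003, 0.001, -0.503]
   turn -0.0 shift [0.003, 0.001, -0.503]
.495,-.365,.175,72
   turn -0.0 shift [0.08, -0.639, 0.0]
   turn -0.0 shift [0.08, -0.639, 0.0]
```

```bash
python3 -m creep '[[[0,0,0],[0,0,-0.15],0],[[0,0,0],[0,0,-0.4],0],[[0,0,0],[0,0,-0.75],0],[[0,0,0],[0,0,-1],0],[[0,0,0],[0.02,-0.1,-1],0],[[0,0,0],[0.05,-0.35,-1],0],[[0,0,0],[0.08,-0.64,-1],0],[[0,0,0],[0.08,-0.64,-1],0],[[0,0,0],[0.08,-0.64,-1],0],[[0,0,0],[0.08,-0.64,-1],0]]'
python3 -m creep '[[[0,0,0],[0.02,-0.15,0],0],[[0,0,0],[0.05,-0.4,0],0],[[0,0,0],[0.08,-0.64,0],0],[[0,0,0],[0.08,-0.64,0],0],[[0,0,0],[0.08,-0.64,0.1],0],[[0,0,0],[0.08,-0.64,0.2],0],[[0,0,0],[0.08,-0.64,0.2],0],[[0,0,0],[0.08,-0.64,0.2],0.85],[[0,0,0],[0.08,-0.64,0.2],0.85],[[0,0,0],[0.08,-0.64,0.2],0.85]]'
python3 plan.py .49,-.36,.19,72 .441,-.202,.13,78 .441,-.202,.03,78
```

```text
t: 24.7
position: [0.535, -0.2763, 0.1711]
tool_rot: [[-0.951, 0.31, -0.001], [0.31, 0.951, 0.001], [0.001, 0.001, -1.0]]
contact_force: [0.1, 0.4, -0.4]
grip_width: 0.0415
t: 25.95
position: [0.4942, -0.365, 0.1426]
tool_rot: [[-0.951, 0.31, 0.001], [0.31, 0.951, -0.001], [-0.001, -0.001, -1.0]]
contact_force: [0.8, -0.9, 0.5]
grip_width: 0.0727
t 25.95 [ 0.494 -0.365  0.143] 71.9 grip 0.0727 [ 0.8 -0.9  0.5]
.49,-.36,.19,72
   turn -0.0 shift [0.037, 0.023, -0.316]
.441,-.202,.13,78
   turn -0.2 shift [0.636, 0.901, 0.4]
.441,-.202,.03,78
   turn -0.0 shift [0.0, 0.0, 0.667]
```

```bash
python3 -m creep '[[[0,0,0],[0,0,-0.2],0.85],[[0,0,0],[0.03,0.02,-0.32],0.85],[[0,0,0],[0.08,0.08,-0.32],0.9],[[0,0,0],[0.2,0.3,-0.32],1],[[0,0,-0.1],[0.4,0.6,-0.32],1],[[0,0,-0.2],[0.673,0.924,-0.32],1],[[0,0,-0.2],[0.673,0.924,-0.3],1],[[0,0,-0.2],[0.673,0.924,-0.1],1],[[0,0,-0.2],[0.673,0.924,0.08],1],[[0,0,-0.2],[0.673,0.924,0.08],1]]' 
cat > chk.py <<'E'
import sys; from h import *
c=cams.camera('wrist');W=pts(c);save(c['image'],sys.argv[1])
for r in cams.silhouettes('wrist','soap_a')[:2]:
    p=W[r['region']];p=p[~np.isnan(p[:,0])];zt=np.percentile(p[:,2],90);p=p[p[:,2]>.02]
    (x,y),rad=cv2.minEnclosingCircle(p[:,:2].astype(np.float32));print(r['conf'],zt,x,y,rad,np.percentile(p[:,:2],[2,98],axis=0))
E
python3 chk.py w4
python3 plan.py .441,-.202,.028,78
```

```text
t: 27.2
position: [0.4389, -0.2007, 0.1267]
tool_rot: [[-0.978, 0.21, -0.005], [0.21, 0.978, 0.003], [0.006, 0.002, -1.0]]
contact_force: [-0.7, 0.0, -0.1]
grip_width: 0.0854
0.78 0.05048752265046456 0.43958479166030884 -0.20072560012340546 0.02983044646680355 [[ 0.41103778 -0.22619752]
 [ 0.46241886 -0.17430138]]
t 27.3 [ 0.441 -0.202  0.13 ] 77.9 grip 0.0856 [-0.7  0.   0.2]
.441,-.202,.028,78
   turn -0.0 shift [-0.001, -0.0, 0.679]
```

```bash
python3 -c "
from h import *
c=cams.camera('top');save(c['image'][120:290,120:490],'t2')
a=cv2.imread('pics/t2.png');b=cv2.imread('pics/w4.png');a=cv2.resize(a,(640,294));b=cv2.resize(b,(400,300));o=np.zeros((594,640,3),np.uint8);o[:294]=a;o[294:,:400]=b;cv2.imwrite('pics/v4.png',o)"
```

```text
(no output)
```

View pics/v4.png

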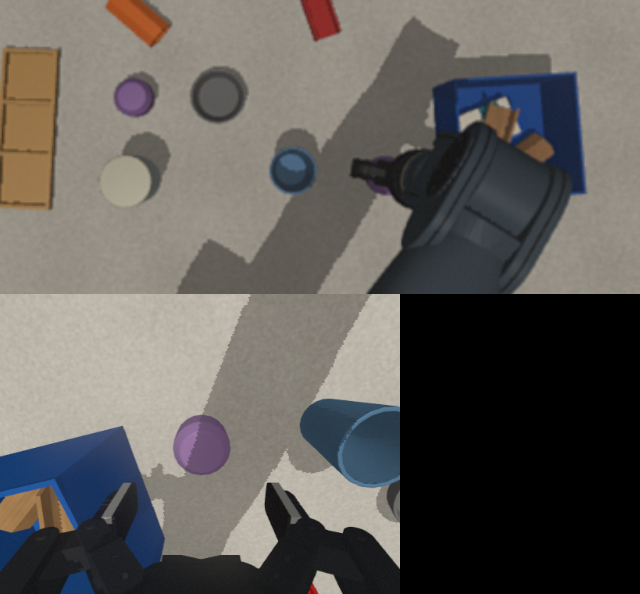

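Picture 4 shows all three packaging pieces in the bin at about (505,125) and the bystanders where they were. The soap is centred between the jaws at (202,445). Now the soaps.

```bash
python3 -m creep '[[[0,0,0],[0.01,0,0.2],1],[[0,0,0],[0.01,0,0.45],1],[[0,0,0],[0.01,0,0.65],1],[[0,0,0],[0.01,0,0.68],1],[[0,0,0],[0.01,0,0.68],0],[[0,0,0],[0.01,0,0.68],0],[[0,0,0],[0.01,0,0.68],0],[[0,0,0],[0.01,0,0.68],0],[[0,0,0],[0.01,0,0.68],0],[[0,0,0],[0.01,0,0.68],0]]' 35
python3 plan.py .441,-.202,.178,78 .525,.356,.178,86.5
```

```text
t: 28.6
position: [0.4413, -0.2025, 0.0304]
tool_rot: [[-0.978, 0.209, 0.004], [0.209, 0.978, -0.003], [-0.005, -0.002, -1.0]]
contact_force: [-0.5, 1.4, 5.9]
grip_width: 0.0585
t 28.6 [ 0.441 -0.203  0.03 ] 77.9 grip 0.0585 [-0.5  1.4  5.9]
.441,-.202,.178,78
   turn -0.0 shift [0.003, 0.003, -0.984]
.525,.356,.178,86.5
   turn -0.07 shift [0.056, 0.939, 0.0]
   turn -0.07 shift [0.022, 0.94, 0.0]
   turn -0.07 shift [-0.013, 0.94, 0.0]
   turn -0.07 shift [-0.048, 0.939, 0.0]
```

```bash
python3 -m creep '[[[0,0,0],[0,0,-0.1],0],[[0,0,0],[0,0,-0.3],0],[[0,0,0],[0,0,-0.6],0],[[0,0,0],[0,0,-0.9],0],[[0,0,0],[0,0.08,-1],0],[[0,0,0],[0.02,0.3,-1],0],[[0,0,0],[0.04,0.6,-1],0],[[0,0,-0.07],[0.05,0.9,-1],0],[[0,0,-0.07],[0.056,0.94,-1],0],[[0,0,-0.07],[0.056,0.94,-1],0]]'
python3 -m creep '[[[0,0,0],[0,0.2,0],0],[[0,0,0],[0.01,0.5,0],0],[[0,0,0],[0.02,0.8,0],0],[[0,0,-0.07],[0.022,0.94,0],0],[[0,0,-0.07],[0.022,0.94,0],0],[[0,0,-0.07],[0.022,0.94,0],0],[[0,0,-0.07],[0.022,0.94,0],0],[[0,0,-0.07],[0.022,0.94,0],0],[[0,0,-0.07],[0.022,0.94,0],0],[[0,0,-0.07],[0.022,0.94,0],0]]'>/dev/null
python3 -m creep '[[[0,0,0],[0,0.2,0],0],[[0,0,0],[-0.01,0.5,0],0],[[0,0,0],[-0.01,0.8,0],0],[[0,0,-0.07],[-0.013,0.94,0],0],[[0,0,-0.07],[-0.013,0.94,0],0],[[0,0,-0.07],[-0.013,0.94,0],0],[[0,0,-0.07],[-0.013,0.94,0],0],[[0,0,-0.07],[-0.013,0.94,0],0],[[0,0,-0.07],[-0.013,0.94,0],0],[[0,0,-0.07],[-0.013,0.94,0],0]]'
python3 plan.py .5255,.357,.1,86.5
python3 -c "
from h import *
c=cams.camera('wrist');W=pts(c);save(c['image'],'w5')
for r in cams.silhouettes('wrist','tray')[:1]:
    p=W[r['region']];p=p[~np.isnan(p[:,0])];q=p[(p[:,2]>.011)&(p[:,2]<.022)][:,:2].astype(np.float32);print(r['conf'],cv2.minAreaRect(q),q.min(0),q.max(0))
for n in ['well0','well1','well2']:
  for r in cams.landmark_of('wrist',n)[:1]:
    u,v=np.round(r['location']).astype(int);print(n,r['conf'],u,v,W[v,u])
"
```

```text
t: 29.85
position: [0.4601, -0.0611, 0.1769]
tool_rot: [[-0.985, 0.172, -0.002], [0.172, 0.985, 0.0], [0.002, -0.0, -1.0]]
contact_force: [0.3, -0.7, -2.0]
grip_width: 0.0585
t: 32.35
position: [0.5032, 0.2168, 0.1779]
tool_rot: [[-0.995, 0.101, 0.0], [0.101, 0.995, 0.0], [-0.0, 0.0, -1.0]]
contact_force: [-0.4, -0.8, -0.7]
grip_width: 0.059
t 32.35 [0.503 0.217 0.178] 84.2 grip 0.059 [-0.4 -0.8 -0.7]
.5255,.357,.1,86.5
   turn -0.08 shift [-0.053, 0.945, 0.519]
0.8 ((0.5252633690834045, 0.35833296179771423), (0.08974982798099518, 0.25247225165367126), 86.53626251220703) [0.39672822 0.30851305] [0.6532897 0.4101672]
well0 0.88 397 99 [0.44552788 0.36332814 0.00572143]
well1 0.88 397 99 [0.44552788 0.36332814 0.00572143]
well2 0.88 397 99 [0.44552788 0.36332814 0.00572143]
```

View pics/w5.png

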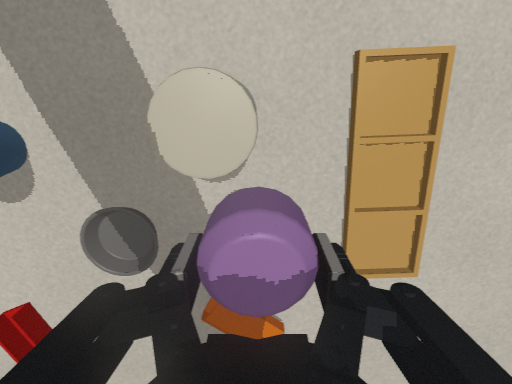

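Picture 5 (wrist) shows the soap held upright at (257,250) and the tray empty at (400,160). The tray centre measures (0.525, 0.358).

```bash
python3 -m creep '[[[0,0,0],[-0.01,0.2,0],0],[[0,0,0],[-0.02,0.5,0],0],[[0,0,-0.08],[-0.04,0.8,0],0],[[0,0,-0.08],[-0.053,0.952,0],0],[[0,0,-0.08],[-0.053,0.952,0.1],0],[[0,0,-0.08],[-0.053,0.952,0.3],0],[[0,0,-0.08],[-0.053,0.952,0.55],0],[[0,0,-0.08],[-0.053,0.952,0.75],0],[[0,0,-0.08],[-0.053,0.952,0.8],0],[[0,0,-0.08],[-0.053,0.952,0.8],0]]'
python3 plan.py .5253,.358,.036,86.5
```

```text
t: 33.85
position: [0.5251, 0.3574, 0.0573]
tool_rot: [[-0.998, 0.06, -0.001], [0.06, 0.998, -0.001], [0.001, -0.001, -1.0]]
contact_force: [0.1, -0.1, -1.8]
grip_width: 0.0585
t 33.85 [0.525 0.357 0.057] 86.6 grip 0.0585 [ 0.1 -0.1 -1.8]
.5253,.358,.036,86.5
   turn 0.0 shift [-0.001, 0.004, 0.142]
```

```bash
python3 -m creep '[[[0,0,0],[0,0.002,0.03],0],[[0,0,0],[0,0.004,0.06],0],[[0,0,0],[0,0.004,0.09],0],[[0,0,0],[0,0.004,0.11],0],[[0,0,0],[0,0.004,0.12],0],[[0,0,0],[0,0.004,0.13],0],[[0,0,0],[0,0.004,0.135],0],[[0,0,0],[0,0.004,0.14],0],[[0,0,0],[0,0.004,0.145],0],[[0,0,0],[0,0.004,0.145],0]]'
```

```text
t: 35.1
position: [0.5255, 0.3589, 0.036]
tool_rot: [[-0.998, 0.059, -0.0], [0.059, 0.998, -0.0], [0.0, -0.0, -1.0]]
contact_force: [-0.0, 0.1, -1.8]
grip_width: 0.0589
```

```bash
python3 -m creep '[[[0,0,0],[0,0,0.005],0],[[0,0,0],[0,0,0.008],0],[[0,0,0],[0,0,0.011],0],[[0,0,0],[0,0,0.014],0],[[0,0,0],[0,0,0.014],0],[[0,0,0],[0,0,0.014],0.75],[[0,0,0],[0,0,0.014],0.8],[[0,0,0],[0,0,0.014],0.9],[[0,0,0],[0,0,0.014],0.95],[[0,0,0],[0,0,0.014],0.95]]'
python3 plan.py .5253,.358,.13,86.5 .5675,.1825,.13,86.5 .5675,.1825,.028,86.5
```

```text
t: 36.35
position: [0.5256, 0.3589, 0.0338]
tool_rot: [[-0.998, 0.059, -0.0], [0.059, 0.998, -0.0], [0.0, -0.0, -1.0]]
contact_force: [-0.6, 0.0, 0.2]
grip_width: 0.0812
t 36.35 [0.526 0.359 0.034] 86.6 grip 0.0812 [-0.6  0.   0.2]
.5253,.358,.13,86.5
   turn 0.0 shift [0.001, -0.006, -0.641]
.5675,.1825,.13,86.5
   turn -0.0 shift [-0.176, -0.575, 0.0]
   turn -0.0 shift [-0.176, -0.575, 0.0]
.5675,.1825,.028,86.5
   turn -0.0 shift [0.0, 0.0, 0.68]
```

```bash
python3 -m creep '[[[0,0,0],[0,0,-0.1],0.95],[[0,0,0],[0,0,-0.35],1],[[0,0,0],[0,0,-0.65],1],[[0,0,0],[0,0,-0.65],1],[[0,0,0],[-0.05,-0.15,-0.65],1],[[0,0,0],[-0.12,-0.4,-0.65],1],[[0,0,0],[-0.176,-0.58,-0.65],1],[[0,0,0],[-0.176,-0.58,-0.65],1],[[0,0,0],[-0.176,-0.58,-0.65],1],[[0,0,0],[-0.176,-0.58,-0.65],1]]' >/dev/null
python3 -m creep '[[[0,0,0],[-0.05,-0.15,0],1],[[0,0,0],[-0.12,-0.4,0],1],[[0,0,0],[-0.176,-0.58,0],1],[[0,0,0],[-0.176,-0.58,0],1],[[0,0,0],[-0.176,-0.58,0],1],[[0,0,0],[-0.176,-0.58,0],1],[[0,0,0],[-0.176,-0.58,0],1],[[0,0,0],[-0.176,-0.58,0],1],[[0,0,0],[-0.176,-0.58,0],1],[[0,0,0],[-0.176,-0.58,0],1]]'
python3 chk.py w6; python3 plan.py .5675,.1825,.028,86.5
```

```text
t: 38.85
position: [0.568, 0.1821, 0.1315]
tool_rot: [[-0.998, 0.059, 0.0], [0.059, 0.998, -0.0], [-0.0, -0.0, -1.0]]
contact_force: [-0.7, -0.1, 0.2]
grip_width: 0.0853
0.86 0.05045360239959961 0.5684406757354736 0.18415436148643494 0.02982063591480255 [[0.53971208 0.15843308]
 [0.59092116 0.2101363 ]]
0.74 0.055297910300302365 0.5245311856269836 0.3570345938205719 0.029753977432847023 [[0.49646203 0.32884941]
 [0.54973236 0.36489115]]
t 38.95 [0.568 0.182 0.131] 86.6 grip 0.0854 [0.1 0.2 0.5]
.5675,.1825,.028,86.5
   turn 0.0 shift [0.004, 0.003, 0.69]
```

View pics/w6.png

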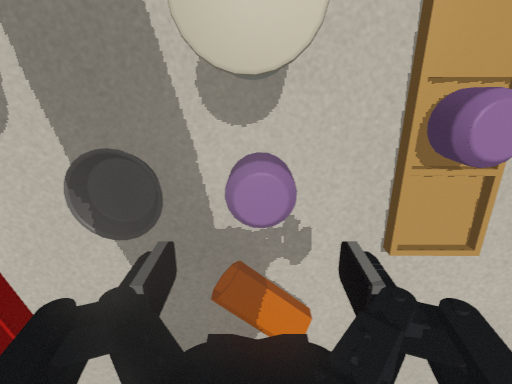

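Picture 6 (wrist) shows the first soap upright in the middle well at (472,127), with its top at 55 mm as it should be. The second soap is at (261,190), between the jaws, with the dish clear on the left.

```bash
python3 -m creep '[[[0,0,0],[0,0.012,0.2],1],[[0,0,0],[0,0.012,0.45],1],[[0,0,0],[0,0.012,0.65],1],[[0,0,0],[0,0.012,0.69],1],[[0,0,0],[0,0.012,0.69],0],[[0,0,0],[0,0.012,0.69],0],[[0,0,0],[0,0.012,0.69],0],[[0,0,0],[0,0.012,0.69],0],[[0,0,0],[0,0.012,0.69],0],[[0,0,0],[0,0.012,0.69],0]]' 35
python3 plan.py .568,.184,.178,86.5 .4435,.363,.178,86.5 .4435,.363,.06,86.5
```

```text
t: 40.2
position: [0.5697, 0.1842, 0.0301]
tool_rot: [[-0.998, 0.059, 0.004], [0.059, 0.998, 0.001], [-0.004, 0.001, -1.0]]
contact_force: [0.3, -0.8, 5.1]
grip_width: 0.0586
t 40.2 [0.57  0.184 0.03 ] 86.6 grip 0.0586 [ 0.3 -0.8  5.1]
.568,.184,.178,86.5
   turn 0.0 shift [0.011, -0.002, -0.986]
.4435,.363,.178,86.5
   turn -0.0 shift [0.451, 0.57, 0.0]
   turn -0.0 shift [0.451, 0.57, 0.0]
.4435,.363,.06,86.5
   turn -0.0 shift [0.0, 0.0, 0.787]
```

```bash
python3 -m creep '[[[0,0,0],[0,0,-0.1],0],[[0,0,0],[0,0,-0.3],0],[[0,0,0],[0,0,-0.6],0],[[0,0,0],[0,0,-0.9],0],[[0,0,0],[0.03,0.05,-1],0],[[0,0,0],[0.15,0.2,-1],0],[[0,0,0],[0.35,0.45,-1],0],[[0,0,0],[0.451,0.57,-1],0],[[0,0,0],[0.451,0.57,-1],0],[[0,0,0],[0.451,0.57,-1],0]]'
python3 -m creep '[[[0,0,0],[0.1,0.15,0],0],[[0,0,0],[0.3,0.37,0],0],[[0,0,0],[0.43,0.54,0],0],[[0,0,0],[0.451,0.57,0],0],[[0,0,0],[0.451,0.57,0.1],0],[[0,0,0],[0.451,0.57,0.35],0],[[0,0,0],[0.451,0.57,0.6],0],[[0,0,0],[0.451,0.57,0.75],0],[[0,0,0],[0.451,0.57,0.8],0],[[0,0,0],[0.451,0.57,0.8],0]]'
python3 plan.py .4435,.363,.0338,86.5
```

```text
t: 41.45
position: [0.5051, 0.2729, 0.1767]
tool_rot: [[-0.998, 0.059, -0.002], [0.059, 0.998, -0.001], [0.002, -0.001, -1.0]]
contact_force: [-0.4, 0.1, -0.6]
grip_width: 0.0588
t: 42.7
position: [0.4433, 0.3615, 0.0572]
tool_rot: [[-0.998, 0.061, -0.001], [0.061, 0.998, -0.001], [0.001, -0.001, -1.0]]
contact_force: [-0.2, 0.9, -1.2]
grip_width: 0.0585
t 42.7 [0.443 0.362 0.057] 86.5 grip 0.0585 [-0.2  0.9 -1.2]
.4435,.363,.0338,86.5
   turn 0.0 shift [-0.001, 0.01, 0.156]
```

```bash
python3 -m creep '[[[0,0,0],[0,0.004,0.03],0],[[0,0,0],[0,0.006,0.06],0],[[0,0,0],[0,0.006,0.09],0],[[0,0,0],[0,0.006,0.11],0],[[0,0,0],[0,0.006,0.125],0],[[0,0,0],[0,0.006,0.135],0],[[0,0,0],[0,0.006,0.142],0],[[0,0,0],[0,0.006,0.148],0],[[0,0,0],[0,0.006,0.153],0],[[0,0,0],[0,0.006,0.156],0]]'
python3 -m creep '[[[0,0,0],[0,0,0],0],[[0,0,0],[0,0,0],0.75],[[0,0,0],[0,0,0],0.8],[[0,0,0],[0,0,0],0.9],[[0,0,0],[0,0,0],0.95],[[0,0,0],[0,0,0],0.95],[[0,0,0],[0,0,-0.1],0.95],[[0,0,0],[0,0,-0.3],0.95],[[0,0,0],[0,0,-0.6],1],[[0,0,0],[0,0,-0.9],1]]'
python3 -m creep '[[[0,0,0],[0.1,0,-0.2],1],[[0,0,0],[0.3,-0.2,-0.4],1],[[0,0,0],[0.6,-0.4,-0.4],1],[[0,0,0],[0.9,-0.5,-0.4],1],[[0,0,0],[0.9,-0.5,-0.4],1],[[0,0,0],[0.9,-0.5,-0.4],1],[[0,0,0],[0.9,-0.5,-0.4],1],[[0,0,0],[0.9,-0.5,-0.4],1],[[0,0,0],[0.9,-0.5,-0.4],1],[[0,0,0],[0.9,-0.5,-0.4],1]]'
cat > fin.py <<'E'
from h import *
c=cams.camera("top");W=pts(c);save(c["image"],"tf");s=cams.camera("side");save(s["image"],"sf")
for n in ["carton","core","channel","soap_a","canister","dish","tumbler"]:
    for r in cams.silhouettes("top",n):
        p=W[r["region"]];p=p[~np.isnan(p[:,0])];zt=np.percentile(p[:,2],90)
        print(n,round(r["conf"],2),zt.round(3),np.round(cv2.minAreaRect(p[p[:,2]>zt-.012][:,:2].astype(np.float32))[0],3))
a=cv2.imread('pics/tf.png')[100:290,100:500];b=cv2.imread('pics/sf.png');o=np.zeros((600,600,3),np.uint8);o[:285]=cv2.resize(a,(600,285));o[285:,:420]=cv2.resize(b,(420,315));cv2.imwrite('pics/vf.png',o)
E
python3 fin.py
```

```text
t: 43.95
position: [0.4432, 0.3635, 0.0351]
tool_rot: [[-0.998, 0.059, 0.0], [0.059, 0.998, 0.0], [-0.0, 0.0, -1.0]]
contact_force: [-0.5, -0.7, 2.1]
grip_width: 0.0592
t: 45.2
position: [0.4432, 0.3635, 0.1719]
tool_rot: [[-0.998, 0.059, 0.001], [0.059, 0.998, 0.0], [-0.001, 0.001, -1.0]]
contact_force: [0.7, 0.3, -0.4]
grip_width: 0.0853
t: 46.45
position: [0.3042, 0.2967, 0.2294]
tool_rot: [[-0.998, 0.059, -0.0], [0.059, 0.998, -0.0], [0.0, -0.0, -1.0]]
contact_force: [0.6, -0.0, 0.5]
grip_width: 0.0851
carton 0.72 0.038 [ 0.514 -0.357]
core 0.63 0.052 [ 0.459 -0.402]
core 0.55 0.038 [0.696 0.177]
channel 0.84 0.028 [ 0.705 -0.106]
channel 0.73 0.057 [0.441 0.359]
channel 0.56 0.067 [ 0.493 -0.359]
channel 0.29 0.113 [0.44  0.181]
soap_a 0.89 0.057 [0.443 0.359]
soap_a 0.6 0.057 [0.524 0.355]
canister 0.88 0.113 [0.441 0.182]
dish 0.71 0.025 [0.569 0.053]
dish 0.42 0.13 [ 0.494 -0.372]
tumbler 0.68 0.09 [ 0.451 -0.058]
```

View pics/vf.png

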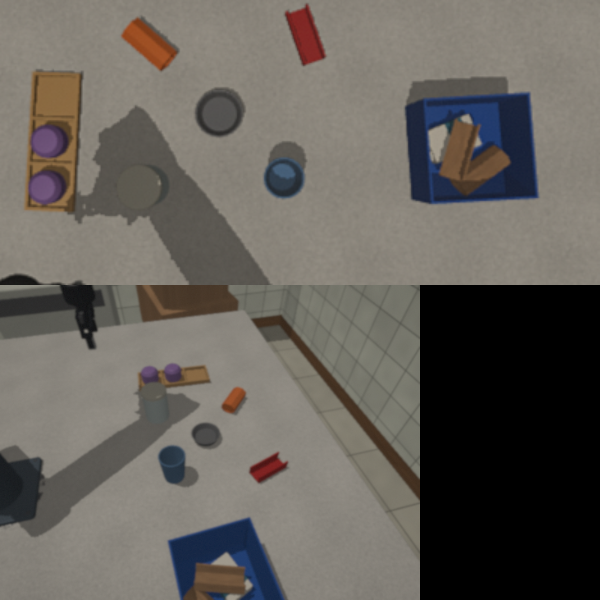

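The last picture shows both soaps flat in separate wells at (48,142) and (47,187). All packaging is in the bin at (465,150), and the bystanders and look-alikes have not moved. Handing in.

```bash
python3 -c "
from station import robot
print(robot.sign_off())"
```

```text
the job is handed in; nothing more can be done
None
```

The job is done and handed in at about 46.6 s of the allowed 72 s. I put the carton, the core and the channel in the blue bin first. Then I set one soap in the middle well and the other in the -x end well, both flat side down.

- **Soaps:** the final images put their tops at about 57 mm from the top camera, which reads a few millimetres high. The wrist camera measured 55 mm for the first soap, exactly as expected. Both are within about 3 mm of their well centres.
- **Packaging:** all three pieces lie below the bin's rim, the highest at about 67 mm.
- **Left alone:** the canister, dish, tumbler and both look-alikes are within about 1 mm of where they started.
- **Forces:** the highest wrist force I read was about 7 N. I only read it at the end of moves, so brief peaks in between would not show.
- **Disagreements:** the networks gave some false hits in the final image (for example "channel" on a soap and on the canister), which the pictures contradicted. The well landmark network returned the same point for all three wells, so I worked out the well positions from the tray outline instead.

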